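# Release the sprayer tank's pressure cap

### The job

Open the winged pressure cap of the bench sprayer's tank: without pressing it down, turn it anticlockwise (seen from above) until you feel its first stop, and pause there against the stop; then press it down, turn it on past the stop, and let go so that it springs up released. Be gentle: do not force the cap against its stop, and leave the things standing round the tank where they are.

Things in the scene. Friction and masses are not known exactly. Their poses are not given: they have to be found in the camera images.
- tank: Upright aluminium pressure tank of a sprayer, bolted to the table: 100 mm diameter, on a 144 mm round foot plate, 140 mm tall to the flat top of its cap (166 mm to the top of the wings). Origin: centre of its underside, on the cap's axis; z up; x points to its brass outlet low on the side.
- cap_top (a point): Centre of the flat top of the grey plastic cap (a disc of 92 mm diameter, 24 mm high), on the cap's axis; 140 mm above the table while the cap is locked. A steel disc 20 mm across and 3 mm high lies here. The cap's x axis points to wing_a.
- wing_a (a point): Top middle of one of the cap's two upright wings, 25 mm above the flat top and 32.5 mm from the axis. Each wing is a radial rib 12 mm thick, from 20 to 45 mm from the axis, 25 mm high above the flat top. The wings can be pushed sideways or pinched across the 12 mm.
- wing_b (a point): The same point of the other wing, across the axis.
- cap_turn (a joint): Cap angle on the tank in rad, growing anticlockwise seen from above; at 0 wing_a lies along the tank's x. Starts at 0 to 0.3. The first stop, hidden under the cap, lies at an unknown angle from 0.6 to 1.2 and is firm unless the cap is pressed. Turning takes 2 to 6 N at a wing. Pressed, the cap passes the stop and comes free 0.5 rad after it; travel ends at 2.0.
- cap_slide (a joint): Cap height in m: 0 locked, positive pressed down (at most 0.010), -0.012 sprung up, released. A spring pushes it up: it starts down at about 9 N, passes under the stop when pressed 7 mm (12 N), bottoms at 10 mm (14 N). Past the stop and let go, it rises by itself. The stop must not be loaded above 30 N.
- weight: Bystander: grey round weight with a knob, 48 mm wide, 46 mm tall; origin at the centre of its underside.
- red_tin: Bystander: round tin with red lid, 60 mm wide, 25 mm tall; origin at the centre of its underside.
- buds: Bystander: round clear tub of cotton buds, 77 mm wide, 80 mm tall; origin at the centre of its underside.
Not all that is in view belongs to the job. Of the things shaped like the tank, the aluminium one is meant.

How it is judged:
By the outcome, as a careful person would: the job done as asked, in the order asked, and still so for the second after the job is handed in, with the robot touching nothing.
It also fails if it takes over 72 s, if anything falls off the work surface, if the arm or the gripper's body presses on something with over 40 N, if the wrist force passes 120 N, or if a joint passes its speed limit or range.

### The arm

A 6-joint arm with a two-finger parallel gripper is mounted at the origin on the work surface; the furniture and walls round the work are solid. World frame = base frame: x ahead of the robot, y to its left, z up, the work surface at z = 0. Lengths are in m, angles in rad, forces in N, time in s.
With the tool pointing down it reaches from about 0.25 to 0.775 m from the base axis. Payload 4 kg.
Tool frame: the origin (TCP) lies at the very end of the fingers, on their centre line; the grasp point (between the pads) lies 19 mm behind it; z points along the fingers, y is the line along which they close (so a half turn about z gives the same grasp; the last joint's range is limited). The gripper opens to 94 mm and grips with 3 to 60 N. Pads are 16 mm wide; open, the fingers measure 119 mm over their backs; the gripper's body (75 mm by 177 mm) begins 78 mm behind the grasp point.
Start: joints at [-1.256, 0.087, 1.371, -0, 1.684, -0.103], TCP at [0.223, -0.503, 0.206] pointing down, gripper open.
Joint ranges: [-3.1, 3.1], [-0.76, 2.03], [0.27, 2.55], [-1.08, 4.22], [0.17, 2.65], [-2.57, 2.57]. Speed limits (rad/s): [2.79, 2.79, 3.14, 3.14, 3.14, 3.14].

### API

Orientations are given as [roll, pitch, yaw] about the fixed x, y, z axes, in that order (R = Rz(yaw) Ry(pitch) Rx(roll)).
In Python, from bench import robot gives the robot as it stands. The module is installed in compiled form; this text tells all that it offers.
- The arm moves only by the tool move_arm, never from a script. Its argument "deltas" is one flat list of numbers, 7 for each row, row after row: the turn, a rotation vector about the tool's x, y, z in rad, then the shift along the tool's x, y, z in cm, then the closure, from -1 (fully open) to 1 (shut). A call has 1 to 8 rows; each row is the pose to reach, as a shift and turn from the pose commanded when the call began, along the tool's axes at that moment; what a row does not reach only later rows make up. A row lasts 1/10 s, in which the tool goes at most 50 mm and 8.59 degrees, less where a joint would pass 70% of its speed; a pose out of reach is approached as far as the arm can. A call with a gripper value outside its range is refused whole. The fingers move at their own pace and stop on an object; the grip force is fixed at half the most. Time passes only in rows, so rows that repeat a pose let the fingers close. It gives the time, the measured TCP pose, the force, the opening and the grip force at its end, in the units of the state.
- robot.get_obs(): the state, without advancing time (a new reading comes with each control period).
- robot.snapshot(name): name is "scene" or "top" or "wrist"; returns a dict with "image" (420x560x3 uint8, red, green, blue), "depth" (420x560 float32, m along the optical axis (not along the pixel's ray), 0 where there is no reading), "fov_y" (degrees; the focal length in pixels is half the picture's height over the tangent of half this angle, whatever the lens; pixels are square), "cx", "cy" (the principal point, pixels), "origin" and "orientation" of the camera in the world; the wrist camera has in their place "T_tool_cam" (4x4, takes a point from camera to tool coordinates, whose origin is the TCP and whose axes are the flange's). Camera axes: x right, y up, looking along -z (the intrinsics and any distortion apply to the point x, -y, -z); pixel columns grow to the right and rows downward; lengths in m; the calibration is good to about 2 mm. The wrist camera is an equidistant fisheye: a pixel r from the principal point sees the ray r / f radians off the axis. A picture is of the moment at which its call begins: read the wrist's pose just before it.
- robot.close_job(): hands the job in; it is judged then, once.
The state is a dict: "time": time; "joint_positions": joint angles; "qvel": joint speeds; "joint_torque": joint torques, N m; "tool_pos": TCP position; "ee_rot": TCP orientation; "wrist_force": force on the tool from outside, world axes, zero at the start; "wrist_torque": the same for the moment, N m; "width": finger opening in m; "finger_force": force on a finger pad.
Only numpy, scipy, OpenCV 4.12 (cv2) and the standard library are available. Lean on these libraries where they do the work, as an engineer would, in place of code of your own. Each camera call takes 0.05 s, during which the arm holds its last target. There are 200 camera calls.

## Working session

There is one attempt and no reset: what is moved stays moved. The work goes in short steps, Python scripts to look and compute and a tool call to move; the robot and the scene stay as the last step left them, time stands still between calls to the robot, and variables do not carry over. Pictures are saved under pics/ and viewed, at most 10 in all, crops included, and the job is handed in when it is done.

Besides the shell and the picture viewer there is one more tool, called as name(argument=value, ...) on one line, values as JSON. move_arm: Moves the arm, as the interface text tells. Its arguments: {"type":"object","properties":{"deltas":{"type":"array","items":{"type":"number"}}},"required":["deltas"]}

```bash
mkdir -p pics; cat > h.py <<'E'
import numpy as np, cv2
from bench import robot
from scipy.spatial.transform import Rotation as R
def snap(n):
    s=robot.snapshot(n); np.save
    cv2.imwrite(f'pics/{n}_{robot.get_obs()["time"]:.2f}.png',s['image'][:,:,::-1]); return s
def world(s,u,v):
    d=s['depth'][v,u]; f=s['image'].shape[0]/2/np.tan(np.radians(s['fov_y'])/2)
    p=np.stack([(u-s['cx'])/f*d,-(v-s['cy'])/f*d,-d],-1)
    o=np.array(s['orientation'])
    Rm=o if o.shape==(3,3) else R.from_euler('xyz',o).as_matrix()
    return p@Rm.T+np.array(s['origin'])
E
python3 - <<'E'
from h import *
for n in('scene','top'):
    s=snap(n); np.savez(n,**s); print({k:s[k] for k in s if k not in('image','depth')})
print(robot.get_obs())
a=cv2.imread('pics/'+sorted(__import__('os').listdir('pics'))[0])
E
ls pics
```

```text
{'fov_y': 57.789340144025395, 'cx': 279.5937823973796, 'cy': 200.99045684121637, 'origin': array([-0.00216105,  0.68109946,  0.58698085]), 'orientation': array([ 1.05269278, -0.00355244, -2.63132438])}
{'fov_y': 56.56996787382933, 'cx': 284.9616470955811, 'cy': 213.05925737779899, 'origin': array([0.10275622, 0.11794934, 1.16385111]), 'orientation': array([ 0.3163313 ,  0.00401231, -2.00659521])}
{'time': 0.1, 'joint_positions': array([-1.25609406e+00,  8.78994164e-02,  1.37209509e+00, -4.16934568e-05,
        1.68359801e+00, -1.03103896e-01]), 'qvel': array([-1.42926534e-03, -2.00409375e-03, -3.24020129e-03,  7.55003907e-05,
       -8.43060572e-04, -3.92049107e-04]), 'joint_torque': array([ 2.44968629e-03, -3.41252840e+01, -3.03301191e+01,  7.19933328e-02,
        3.04898189e-02, -8.86861085e-05]), 'tool_pos': array([ 0.22299273, -0.50222619,  0.20441528]), 'ee_rot': array([-3.13959915e+00, -1.64610736e-04,  4.17801348e-01]), 'wrist_force': array([-0.43482813, -0.05800418,  0.18039437]), 'wrist_torque': array([ 0.00622955, -0.03967942,  0.00925182]), 'finger_force': 0.0, 'width': 0.09341394297026334}
scene_0.05.png
top_0.10.png
```

View pics/scene_0.05.png

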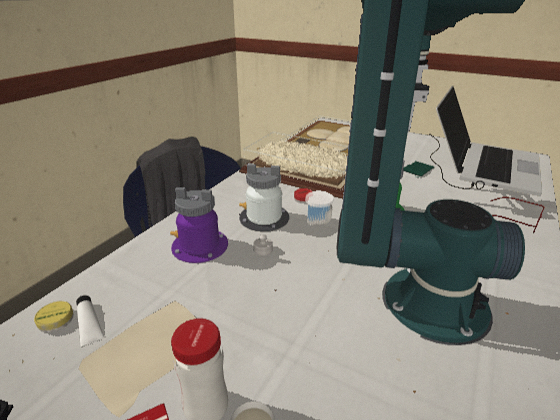

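View pics/top_0.10.png

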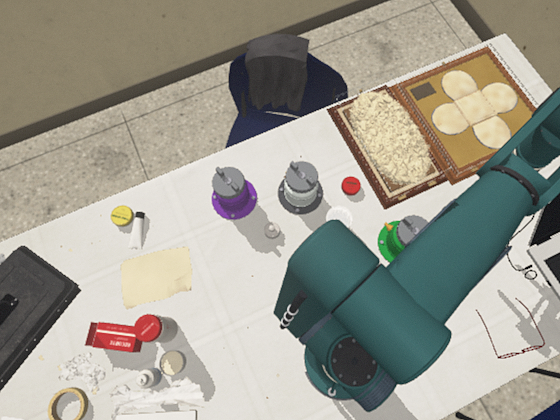

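Three tank shapes are in view: purple (scene 198,225; top 233,192), pale metallic (scene 264,200; top 300,185) and green (top 405,238, partly behind the arm). The pale one fits "aluminium", and it has the weight (top 273,230), red tin (350,185) and buds tub (340,215) round it. I'll confirm that in a crop and measure.

```bash
python3 - <<'E'
from h import *
T=np.load('top.npz'); S=np.load('scene.npz')
a=cv2.resize(S['image'][150:270,150:350,::-1],None,fx=4,fy=4,interpolation=cv2.INTER_CUBIC)[:, :400*2]
b=cv2.resize(T['image'][145:265,255:375,::-1],None,fx=4,fy=4,interpolation=cv2.INTER_CUBIC)
cv2.imwrite('pics/crop.png',np.hstack([cv2.resize(a[:,200:],(400,400*480//600)),cv2.resize(b,(320,320))]))
V,U=np.mgrid[:420,:560]
for n,s in(('top',T),('scene',S)):
    P=world(s,U,V); np.save(n+'P',P)
    box=(255,345,145,225) if n=='top' else (235,295,155,235)
    m=(U>box[0])&(U<box[1])&(V>box[2])&(V<box[3])&(s['depth']>0)
    c=P[m&(P[...,2]>.13)&(P[...,2]<.147)]; w=P[m&(P[...,2]>.155)&(P[...,2]<.18)]
    print(n,len(c),len(w),np.median(w[:,2]), np.median(c[:,2]))
    (x,y),r=cv2.minEnclosingCircle(np.vstack([c,w])[:,:2].astype(np.float32)); print('circ',x,y,r)
    q=w[:,:2]; ctr=q.mean(0); ev,E=np.linalg.eigh(np.cov(q.T)); print('wings',ctr,np.degrees(np.arctan2(E[1,1],E[0,1])),np.ptp(q@E,axis=0))
P=np.load('topP.npy')
for u,v in((273,230),(350,185),(340,215),(233,180),(405,228)): print((u,v),P[v,u])
E
```

```text
top 694 91 0.16558072369355037 0.14150932879088296
circ 0.4903230667114258 -0.10855124145746231 0.048416316509246826
wings [ 0.48953279 -0.10721192] -161.26311952098305 [0.01272779 0.08924909]
scene 458 117 0.16390240508660342 0.14322585134576132
circ 0.48935285210609436 -0.10824381560087204 0.047346509993076324
wings [ 0.48659197 -0.10722475] -160.96335213528866 [0.01419364 0.08868936]
(273, 230) [0.40414473 0.02188328 0.04313461]
(350, 185) [ 0.43896773 -0.25820672  0.02917449]
(340, 215) [ 0.35309415 -0.17100843  0.0790306 ]
(233, 180) [0.55894784 0.07236823 0.14319064]
(405, 228) [ 0.23139162 -0.29869342  0.13791692]
```

View pics/crop.png

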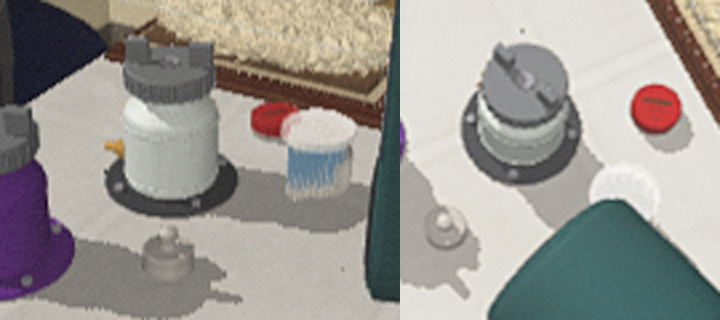

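The crop shows a bare aluminium tank with its outlet at the left and both wings clear, so it is the one meant. Cap centre is about (0.4895, -0.108), flat top 0.141, wings 0.165 and the wing line at 19°. My plan is to keep the TCP on the cap axis with the fingers 64 mm apart, so that turning about tool z pushes both wings sideways.

move_arm(deltas=[0,0,0,4,-2.5,-1.4,-0.36,0,0,0,8,-5,-1.4,-0.36,0,0,0,12,-7.5,-1.4,-0.36,0,0,0,16,-10,-1.4,-0.36,0,0,0,20,-12.6,-1.4,-0.36,0,0,0,24,-15.1,-1.4,-0.36,0,0,0,28.2,-17.7,-1.4,-0.36,0,0,0,32.4,-20.2,-1.4,-0.36])

```text
time: 0.9
tool_pos: [0.4378, -0.1847, 0.2192]
ee_rot: [-3.141, 0.0, 0.418]
wrist_force: [1.7, -1.0, -0.0]
width: 0.0639
finger_force: 0.0
```

move_arm(deltas=[0,0,-0.1,2,-1.3,0,-0.36,0,0,-0.2,4,-2.5,0,-0.36,0,0,-0.3,6,-3.8,0,-0.36,0,0,-0.4,8,-5.1,0,-0.36,0,0,-0.5,8,-5.1,0,-0.36,0,0,-0.6,8,-5.1,0,-0.36,0,0,-0.7,8,-5.1,0,-0.36,0,0,-0.7,8,-5.1,0,-0.36])

```text
time: 1.7
tool_pos: [0.4895, -0.1073, 0.2189]
ee_rot: [-3.14, 0.0, 1.118]
wrist_force: [-0.6, 0.2, 0.1]
width: 0.0641
finger_force: 0.0
```

```bash
python3 - <<'E'
from h import *
o=robot.get_obs(); print(o['time'],o['tool_pos'],o['ee_rot'],o['width'],o['wrist_force'],o['wrist_torque'])
s=robot.snapshot('wrist'); np.savez('wrist',**s,tp=o['tool_pos'],tr=o['ee_rot'])
cv2.imwrite('pics/w1.png',s['image'][:,:,::-1]); print(s['fov_y'],s['cx'],s['cy'],s['T_tool_cam'])
t=snap('top'); V,U=np.mgrid[:420,:560]
P=world(s:=t,U,V)
E
```

```text
1.7 [ 0.4895096  -0.10734278  0.21886338] [-3.14043403e+00  2.51791624e-04  1.11787471e+00] 0.06405882187449873 [-0.55751397  0.16877351  0.06837636] [-0.08628297 -0.06067063  0.00595329]
65.70646984690485 281.82704450965304 206.02450590432025 [[ 3.09450491e-04  9.63077001e-01  2.69225917e-01  7.78080694e-02]
 [ 9.99999385e-01 -1.13014123e-05 -1.10898005e-03 -1.02786079e-03]
 [-1.06499054e-03  2.69226095e-01 -9.63076412e-01 -1.79196011e-01]
 [ 0.00000000e+00  0.00000000e+00  0.00000000e+00  1.00000000e+00]]
```

View pics/w1.png

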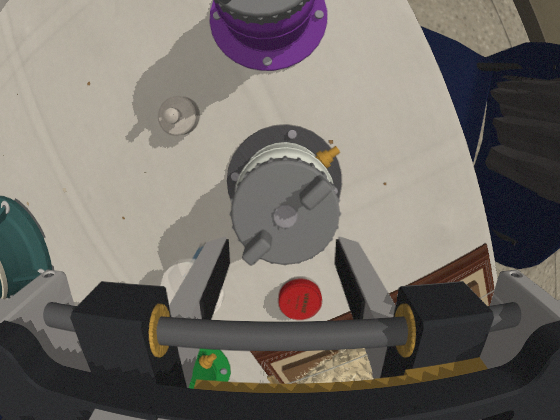

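The wrist picture shows the cap disc centred near (285,212), the wings at (317,192) and (257,247), and the brass outlet at (329,154). The fingers are at (215,275) and (350,275).

```bash
cat >> h.py <<'E'
def wristworld(s,tp,tr):
    V,U=np.mgrid[:420,:560]; f=210/np.tan(np.radians(s['fov_y'])/2)
    x=U-s['cx'];y=V-s['cy'];r=np.hypot(x,y)+1e-9;th=r/f
    k=np.tan(th)/r; d=s['depth']
    p=np.stack([x*k*d,-y*k*d,-d],-1); T=s['T_tool_cam']
    p=p@T[:3,:3].T+T[:3,3]
    return p@R.from_euler('xyz',tr).as_matrix().T+tp
E
python3 - <<'E'
from h import *
s=np.load('wrist.npz'); P=wristworld(s,s['tp'],s['tr']); V,U=np.mgrid[:420,:560]
m=(U>225)&(U<345)&(V>150)&(V<270)&(s['depth']>0)&(np.hypot(P[...,0]-.4895,P[...,1]+.108)<.055)
z=P[...,2]
w=P[m&(z>.157)&(z<.175)]; c=P[m&(z>.134)&(z<.175)]
print(len(w),len(c),np.median(w[:,2]),np.median(P[m&(z>.134)&(z<.15)][:,2]))
print(cv2.minEnclosingCircle(c[:,:2].astype(np.float32)))
q=w[:,:2]; ctr=q.mean(0);ev,E=np.linalg.eigh(np.cov(q.T)); a=E[:,1]; pr=(q-ctr)@a
A=q[pr>0].mean(0);B=q[pr<0].mean(0); print(A,B,(A+B)/2,np.hypot(*(A-B)),np.degrees(np.arctan2(*(A-B)[::-1])))
g=P[150:158,322:332].reshape(-1,3); print(np.median(g,0),np.degrees(np.arctan2(np.median(g,0)[1]-(A+B)[1]/2,np.median(g,0)[0]-(A+B)[0]/2)))
E
```

```text
1060 9175 0.16544534581369957 0.14097704420824125
((0.48998093605041504, -0.11012496799230576), 0.04757383465766907)
[ 0.46062545 -0.11906536] [ 0.52071312 -0.09822427] [ 0.49066928 -0.10864481] 0.06359936283225988 -160.8711673421488
[ 0.55053417 -0.09497964  0.03613715] 12.85842440196267
```

move_arm(deltas=[0,0,0,-0.12,0.14,1,-0.36,0,0,0,-0.12,0.14,2.5,-0.36,0,0,0,-0.12,0.14,4,-0.36,0,0,0,-0.12,0.14,5,-0.36,0,0,0,-0.12,0.14,6,-0.36,0,0,0,-0.12,0.14,6.7,-0.36,0,0,0,-0.12,0.14,7.2,-0.36,0,0,0,-0.12,0.14,7.2,-0.36])

```text
time: 2.6
tool_pos: [0.4902, -0.1091, 0.1468]
ee_rot: [-3.141, 0.0, 1.118]
wrist_force: [-0.2, 1.0, 0.3]
width: 0.0639
finger_force: 0.0
```

```bash
cat > o.py <<'E'
from h import *
o=robot.get_obs(); print(round(o['time'],2),o['tool_pos'].round(4),o['ee_rot'].round(4),o['wrist_force'].round(2),o['wrist_torque'].round(3),o['width'].round(4),o['joint_positions'][5].round(4),o['joint_torque'].round(2))
E
python3 o.py
```

```text
Traceback (most recent call last):
  File "o.py", line 2, in <module>
    o=robot.get_obs(); print(round(o['time'],2),o['tool_pos'].round(4),o['ee_rot'].round(4),o['wrist_force'].round(2),o['wrist_torque'].round(3),o['width'].round(4),o['joint_positions'][5].round(4),o['joint_torque'].round(2))
                                                                                                                                                 ^^^^^^^^^^^^^^^^
AttributeError: 'float' object has no attribute 'round'
```

```bash
sed -i "s/o\['width'\].round(4)/round(o['width'],4)/" o.py; python3 o.py
```

```text
2.6 [ 0.4902 -0.1091  0.1468] [-3.1406e+00  2.0000e-04  1.1177e+00] [-0.19  0.98  0.34] [ 0.001 -0.024 -0.013] 0.0639 0.1211 [-1.000e-02 -2.972e+01 -2.968e+01  8.000e-02 -5.000e-02  0.000e+00]
```

move_arm(deltas=[0,0,-0.06,0,0,0,-0.36,0,0,-0.12,0,0,0,-0.36,0,0,-0.18,0,0,0,-0.36,0,0,-0.24,0,0,0,-0.36,0,0,-0.28,0,0,0,-0.36,0,0,-0.3,0,0,0,-0.36,0,0,-0.3,0,0,0,-0.36])

```text
time: 3.3
tool_pos: [0.4908, -0.1093, 0.148]
ee_rot: [3.141, 0.0, 1.418]
wrist_force: [0.2, -0.6, -0.3]
width: 0.0641
finger_force: 0.0
```

```bash
python3 o.py
```

```text
3.3 [ 0.4908 -0.1093  0.148 ] [3.1406e+00 3.0000e-04 1.4176e+00] [ 0.15 -0.62 -0.31] [ 0.058 -0.066  0.039] 0.0641 -0.1787 [  0.   -29.74 -29.75   0.07   0.03  -0.09]
```

move_arm(deltas=[0,0,-0.02,0,0,0,-0.36,0,0,-0.04,0,0,0,-0.36,0,0,-0.06,0,0,0,-0.36,0,0,-0.06,0,0,0,-0.36])

```text
time: 3.7
tool_pos: [0.4907, -0.1097, 0.1477]
ee_rot: [3.141, 0.001, 1.478]
wrist_force: [0.7, -2.0, -0.0]
width: 0.0641
finger_force: 1.1
```

```bash
python3 o.py
```

```text
3.7 [ 0.4907 -0.1097  0.1477] [3.1408e+00 1.0000e-03 1.4779e+00] [ 0.68 -2.04 -0.03] [-0.363 -0.167 -0.087] 0.0641 -0.2394 [  0.92 -29.43 -28.99   0.59   0.37  -0.16]
```

move_arm(deltas=[0,0,-0.02,0,0,0,-0.36,0,0,-0.04,0,0,0,-0.36,0,0,-0.06,0,0,0,-0.36,0,0,-0.06,0,0,0,-0.36])

```text
time: 4.1
tool_pos: [0.4907, -0.1096, 0.1477]
ee_rot: [3.141, 0.001, 1.538]
wrist_force: [1.3, -3.3, 2.2]
width: 0.0642
finger_force: 1.4
```

```bash
python3 o.py
```

```text
4.1 [ 0.4907 -0.1096  0.1477] [3.1410e+00 7.0000e-04 1.5383e+00] [ 1.25 -3.33  2.25] [-0.559 -0.242 -0.094] 0.0642 -0.2997 [  1.36 -29.11 -28.43   0.85   0.59  -0.18]
```

move_arm(deltas=[0,0,-0.04,0,0,0,-0.36,0,0,-0.08,0,0,0,-0.36,0,0,-0.12,0,0,0,-0.36,0,0,-0.16,0,0,0,-0.36,0,0,-0.2,0,0,0,-0.36,0,0,-0.23,0,0,0,-0.36,0,0,-0.25,0,0,0,-0.36,0,0,-0.26,0,0,0,-0.36])

```text
time: 4.9
tool_pos: [0.4908, -0.1097, 0.1477]
ee_rot: [3.141, 0.001, 1.798]
wrist_force: [1.6, -4.2, 1.2]
width: 0.0642
finger_force: 2.3
```

```bash
python3 o.py; python3 - <<'E'
from h import *
o=robot.get_obs(); s=robot.snapshot('wrist')
cv2.imwrite('pics/w2.png',s['image'][:,:,::-1]); P=wristworld(s,o['tool_pos'],o['ee_rot']); z=P[...,2]
V,U=np.mgrid[:420,:560]
m=(U>200)&(U<345)&(V>130)&(V<270)&(s['depth']>0)&(np.hypot(P[...,0]-.4903,P[...,1]+.109)<.048)&(z>.158)&(z<.169)
q=P[m][:,:2]; print(m.sum())
ev,E=np.linalg.eigh(np.cov(q.T)); print(q.mean(0),np.ptp((q-q.mean(0))@E,axis=0),np.degrees(np.arctan2(E[1,1],E[0,1])))
E
```

```text
4.9 [ 0.4908 -0.1097  0.1477] [3.1411e+00 1.2000e-03 1.7981e+00] [ 1.63 -4.24  1.18] [-0.78  -0.329 -0.159] 0.0642 -0.5595 [  2.05 -29.07 -27.99   1.22   0.9   -0.13]
1129
[ 0.49867308 -0.09638095] [0.02862059 0.07941994] -159.9510172720986
```

View pics/w2.png

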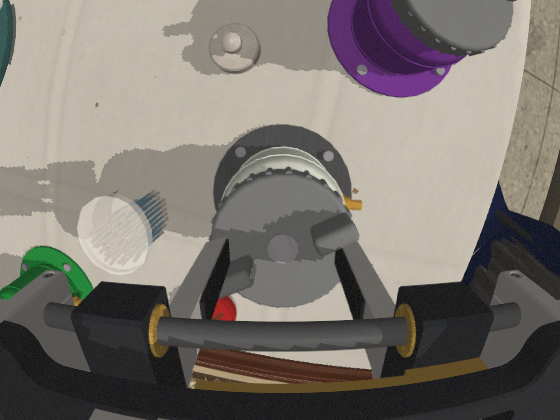

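The cap is following: the wings are now at (335,232) and (235,275), about 0.44 rad, and the turning drag is about 4.5 N. I'll check the contact stiffness by backing off slightly, so I can size the feeling steps safely.

move_arm(deltas=[0,0,0.004,0,0,0,-0.36,0,0,0.004,0,0,0,-0.36])

```text
time: 5.15
tool_pos: [0.4906, -0.1095, 0.1477]
ee_rot: [3.141, 0.001, 1.793]
wrist_force: [1.2, -4.4, 2.3]
width: 0.0636
finger_force: 2.0
```

```bash
python3 o.py
```

```text
5.15 [ 0.4906 -0.1095  0.1477] [3.1412e+00 7.0000e-04 1.7934e+00] [ 1.17 -4.4   2.35] [-0.831 -0.315 -0.138] 0.0636 -0.5547 [  2.12 -28.84 -27.76   1.27   0.91  -0.13]
```

move_arm(deltas=[0,0,0.006,0,0,0,-0.36,0,0,0.006,0,0,0,-0.36])

```text
time: 5.35
tool_pos: [0.4906, -0.1093, 0.1477]
ee_rot: [3.141, 0.0, 1.788]
wrist_force: [1.1, -5.1, 2.2]
width: 0.0639
finger_force: 1.9
```

```bash
python3 o.py
```

```text
5.35 [ 0.4906 -0.1093  0.1477] [3.1413e+00 4.0000e-04 1.7875e+00] [ 1.1  -5.08  2.23] [-0.774 -0.338 -0.13 ] 0.0639 -0.5487 [  2.05 -28.65 -27.66   1.23   0.85  -0.12]
```

move_arm(deltas=[0,0,-0.03,0,0,0,-0.36,0,0,-0.06,0,0,0,-0.36,0,0,-0.08,0,0,0,-0.36,0,0,-0.1,0,0,0,-0.36,0,0,-0.1,0,0,0,-0.36])

```text
time: 5.85
tool_pos: [0.4906, -0.1092, 0.1476]
ee_rot: [3.141, -0.0, 1.889]
wrist_force: [1.6, -3.7, 1.1]
width: 0.0639
finger_force: 1.9
```

```bash
python3 o.py
```

```text
5.85 [ 0.4906 -0.1092  0.1476] [ 3.1413 -0.      1.8886] [ 1.6  -3.67  1.05] [-0.755 -0.374 -0.152] 0.0639 -0.6498 [  1.98 -28.65 -27.56   1.14   0.94  -0.24]
```

move_arm(deltas=[0,0,-0.02,0,0,0,-0.36,0,0,-0.03,0,0,0,-0.36,0,0,-0.03,0,0,0,-0.36])

```text
time: 6.15
tool_pos: [0.4906, -0.1092, 0.1475]
ee_rot: [3.141, 0.0, 1.918]
wrist_force: [1.3, -4.6, 2.3]
width: 0.0641
finger_force: 2.0
```

```bash
python3 o.py
```

```text
6.15 [ 0.4906 -0.1092  0.1475] [3.1414e+00 1.0000e-04 1.9182e+00] [ 1.32 -4.63  2.33] [-0.807 -0.46  -0.117] 0.0641 -0.6793 [  2.1  -28.53 -27.33   1.22   1.01  -0.2 ]
```

move_arm(deltas=[0,0,-0.02,0,0,0,-0.36,0,0,-0.03,0,0,0,-0.36,0,0,-0.03,0,0,0,-0.36])

```text
time: 6.45
tool_pos: [0.4906, -0.1092, 0.1475]
ee_rot: [3.141, 0.0, 1.948]
wrist_force: [1.2, -4.4, 2.5]
width: 0.0637
finger_force: 2.0
```

```bash
python3 o.py
```

```text
6.45 [ 0.4906 -0.1092  0.1475] [3.1414e+00 1.0000e-04 1.9481e+00] [ 1.23 -4.36  2.47] [-0.805 -0.455 -0.203] 0.0637 -0.7093 [  2.12 -28.5  -27.22   1.21   1.08  -0.2 ]
```

move_arm(deltas=[0,0,-0.02,0,0,0,-0.36,0,0,-0.03,0,0,0,-0.36,0,0,-0.03,0,0,0,-0.36])

```text
time: 6.75
tool_pos: [0.4905, -0.1091, 0.1475]
ee_rot: [3.141, -0.0, 1.978]
wrist_force: [1.5, -3.5, 2.7]
width: 0.0641
finger_force: 1.9
```

```bash
python3 o.py
```

```text
6.75 [ 0.4905 -0.1091  0.1475] [ 3.1414e+00 -2.0000e-04  1.9782e+00] [ 1.52 -3.49  2.72] [-0.729 -0.51  -0.172] 0.0641 -0.7393 [  1.82 -28.59 -27.28   1.03   1.09  -0.19]
```

move_arm(deltas=[0,0,-0.02,0,0,0,-0.36,0,0,-0.03,0,0,0,-0.36,0,0,-0.03,0,0,0,-0.36])

```text
time: 7.05
tool_pos: [0.4905, -0.1091, 0.1475]
ee_rot: [3.141, -0.0, 2.008]
wrist_force: [1.8, -2.5, 3.3]
width: 0.0638
finger_force: 1.9
```

```bash
python3 o.py
```

```text
7.05 [ 0.4905 -0.1091  0.1475] [ 3.1414e+00 -2.0000e-04  2.0082e+00] [ 1.76 -2.49  3.3 ] [-0.667 -0.518 -0.138] 0.0638 -0.7693 [  1.8  -28.53 -27.19   1.     1.12  -0.19]
```

move_arm(deltas=[0,0,-0.02,0,0,0,-0.36,0,0,-0.03,0,0,0,-0.36,0,0,-0.03,0,0,0,-0.36])

```text
time: 7.35
tool_pos: [0.4905, -0.1092, 0.1475]
ee_rot: [3.141, -0.0, 2.038]
wrist_force: [1.8, -4.1, 2.1]
width: 0.0637
finger_force: 2.0
```

```bash
python3 o.py
```

```text
7.35 [ 0.4905 -0.1092  0.1475] [ 3.1414 -0.      2.0382] [ 1.79 -4.06  2.08] [-0.747 -0.605 -0.096] 0.0637 -0.7993 [  1.81 -28.6  -27.12   0.98   1.22  -0.2 ]
```

move_arm(deltas=[0,0,-0.02,0,0,0,-0.36,0,0,-0.03,0,0,0,-0.36,0,0,-0.03,0,0,0,-0.36])

```text
time: 7.65
tool_pos: [0.4905, -0.1092, 0.1475]
ee_rot: [3.142, -0.0, 2.068]
wrist_force: [2.1, -3.5, 3.0]
width: 0.0637
finger_force: 2.0
```

```bash
python3 o.py
```

```text
7.65 [ 0.4905 -0.1092  0.1475] [ 3.1416e+00 -2.0000e-04  2.0682e+00] [ 2.07 -3.51  2.98] [-0.663 -0.576 -0.159] 0.0637 -0.8293 [  1.73 -28.58 -27.12   0.93   1.21  -0.2 ]
```

move_arm(deltas=[0,0,-0.02,0,0,0,-0.36,0,0,-0.03,0,0,0,-0.36,0,0,-0.03,0,0,0,-0.36])

```text
time: 7.95
tool_pos: [0.4905, -0.1092, 0.1475]
ee_rot: [3.142, 0.0, 2.098]
wrist_force: [2.7, -3.5, 2.8]
width: 0.0639
finger_force: 2.1
```

```bash
python3 o.py
```

```text
7.95 [ 0.4905 -0.1092  0.1475] [3.1416 0.     2.0982] [ 2.71 -3.53  2.83] [-0.665 -0.602 -0.146] 0.0639 -0.8593 [  1.77 -28.64 -27.05   0.94   1.3   -0.2 ]
```

move_arm(deltas=[0,0,-0.02,0,0,0,-0.36,0,0,-0.03,0,0,0,-0.36,0,0,-0.03,0,0,0,-0.36])

```text
time: 8.25
tool_pos: [0.4904, -0.1092, 0.1475]
ee_rot: [-3.142, -0.0, 2.128]
wrist_force: [1.9, -4.4, 2.2]
width: 0.0638
finger_force: 2.0
```

```bash
python3 o.py
```

```text
8.25 [ 0.4904 -0.1092  0.1475] [-3.1415e+00 -2.0000e-04  2.1282e+00] [ 1.86 -4.41  2.18] [-0.607 -0.596 -0.139] 0.0638 -0.8893 [  1.73 -28.56 -27.05   0.91   1.24  -0.2 ]
```

move_arm(deltas=[0,0,-0.02,0,0,0,-0.36,0,0,-0.03,0,0,0,-0.36,0,0,-0.03,0,0,0,-0.36])

```text
time: 8.55
tool_pos: [0.4904, -0.1092, 0.1475]
ee_rot: [-3.142, -0.0, 2.158]
wrist_force: [2.0, -3.5, 2.0]
width: 0.0638
finger_force: 1.9
```

```bash
python3 o.py
```

```text
8.55 [ 0.4904 -0.1092  0.1475] [-3.1415e+00 -2.0000e-04  2.1582e+00] [ 1.96 -3.47  2.04] [-0.665 -0.623 -0.148] 0.0638 -0.9193 [  1.73 -28.55 -27.04   0.91   1.24  -0.2 ]
```

move_arm(deltas=[0,0,-0.02,0,0,0,-0.36,0,0,-0.03,0,0,0,-0.36,0,0,-0.03,0,0,0,-0.36])

```text
time: 8.85
tool_pos: [0.4904, -0.1092, 0.1475]
ee_rot: [-3.142, -0.0, 2.188]
wrist_force: [2.5, -4.5, 1.6]
width: 0.0639
finger_force: 1.9
```

```bash
python3 o.py
```

```text
8.85 [ 0.4904 -0.1092  0.1475] [-3.1415e+00 -1.0000e-04  2.1882e+00] [ 2.53 -4.46  1.58] [-0.686 -0.618 -0.152] 0.0639 -0.9493 [  1.77 -28.58 -27.02   0.93   1.28  -0.2 ]
```

move_arm(deltas=[0,0,-0.02,0,0,0,-0.36,0,0,-0.03,0,0,0,-0.36,0,0,-0.03,0,0,0,-0.36])

```text
time: 9.15
tool_pos: [0.4904, -0.1091, 0.1474]
ee_rot: [-3.142, -0.0, 2.218]
wrist_force: [2.0, -3.1, 1.9]
width: 0.0638
finger_force: 1.9
```

```bash
python3 o.py
```

```text
9.15 [ 0.4904 -0.1091  0.1474] [-3.1416e+00 -3.0000e-04  2.2181e+00] [ 2.05 -3.13  1.93] [-0.654 -0.671 -0.139] 0.0638 -0.9793 [  1.63 -28.72 -27.15   0.85   1.28  -0.19]
```

move_arm(deltas=[0,0,-0.02,0,0,0,-0.36,0,0,-0.03,0,0,0,-0.36,0,0,-0.03,0,0,0,-0.36])

```text
time: 9.45
tool_pos: [0.4905, -0.1092, 0.1474]
ee_rot: [3.142, -0.0, 2.248]
wrist_force: [2.1, -3.8, 2.5]
width: 0.064
finger_force: 2.0
```

```bash
python3 o.py
```

```text
9.45 [ 0.4905 -0.1092  0.1474] [ 3.1416 -0.      2.2481] [ 2.15 -3.78  2.52] [-0.642 -0.68  -0.176] 0.064 -1.0093 [  1.72 -28.75 -27.05   0.88   1.38  -0.2 ]
```

move_arm(deltas=[0,0,-0.02,0,0,0,-0.36,0,0,-0.03,0,0,0,-0.36,0,0,-0.03,0,0,0,-0.36])

```text
time: 9.75
tool_pos: [0.4904, -0.1092, 0.1474]
ee_rot: [-3.142, -0.0, 2.278]
wrist_force: [2.2, -4.0, 1.5]
width: 0.0642
finger_force: 1.9
```

```bash
python3 o.py
```

```text
9.75 [ 0.4904 -0.1092  0.1474] [-3.1415e+00 -1.0000e-04  2.2782e+00] [ 2.17 -4.01  1.54] [-0.704 -0.666 -0.153] 0.0642 -1.0394 [  1.69 -28.73 -27.07   0.87   1.35  -0.2 ]
```

move_arm(deltas=[0,0,-0.02,0,0,0,-0.36,0,0,-0.03,0,0,0,-0.36,0,0,-0.03,0,0,0,-0.36])

```text
time: 10.05
tool_pos: [0.4908, -0.1095, 0.1475]
ee_rot: [3.141, 0.001, 2.308]
wrist_force: [3.5, -4.2, 1.1]
width: 0.0636
finger_force: 2.6
```

```bash
python3 o.py
```

```text
10.05 [ 0.4908 -0.1095  0.1475] [3.1413e+00 1.0000e-03 2.3084e+00] [ 3.48 -4.18  1.14] [-0.834 -0.877 -0.171] 0.0636 -1.0697 [  1.93 -29.03 -26.81   0.96   1.76  -0.24]
```

Signs of a rise: finger force 2.6 N and the TCP pushed 0.5 mm. I'll use a finer step.

move_arm(deltas=[0,0,-0.005,0,0,0,-0.36,0,0,-0.01,0,0,0,-0.36,0,0,-0.01,0,0,0,-0.36])

```text
time: 10.35
tool_pos: [0.4909, -0.1095, 0.1475]
ee_rot: [3.141, 0.001, 2.318]
wrist_force: [4.7, -4.7, 1.1]
width: 0.0639
finger_force: 3.8
```

```bash
python3 o.py
```

```text
10.35 [ 0.4909 -0.1095  0.1475] [3.1413e+00 1.1000e-03 2.3180e+00] [ 4.72 -4.74  1.09] [-0.813 -0.878 -0.271] 0.0639 -1.0794 [  2.01 -29.04 -26.79   0.95   1.79  -0.3 ]
```

move_arm(deltas=[0,0,-0.005,0,0,0,-0.36,0,0,-0.01,0,0,0,-0.36,0,0,-0.01,0,0,0,-0.36])

```text
time: 10.65
tool_pos: [0.4909, -0.1095, 0.1476]
ee_rot: [3.141, 0.001, 2.328]
wrist_force: [4.0, -5.1, 1.6]
width: 0.0641
finger_force: 5.5
```

```bash
python3 o.py
```

```text
10.65 [ 0.4909 -0.1095  0.1476] [3.1412e+00 1.1000e-03 2.3277e+00] [ 4.02 -5.11  1.57] [-0.771 -0.903 -0.398] 0.0641 -1.0891 [  2.11 -29.02 -26.77   0.92   1.8   -0.43]
```

move_arm(deltas=[0,0,-0.005,0,0,0,-0.36,0,0,-0.01,0,0,0,-0.36,0,0,-0.01,0,0,0,-0.36,0,0,-0.01,0,0,0,-0.36,0,0,-0.01,0,0,0,-0.36,0,0,-0.01,0,0,0,-0.36,0,0,-0.01,0,0,0,-0.36,0,0,-0.01,0,0,0,-0.36])

```text
time: 11.45
tool_pos: [0.4909, -0.1095, 0.1476]
ee_rot: [3.141, 0.001, 2.337]
wrist_force: [3.8, -5.0, 1.6]
width: 0.0638
finger_force: 7.5
```

```bash
python3 o.py; python3 - <<'E'
from h import *
s=robot.snapshot('wrist'); cv2.imwrite('pics/w3.png',s['image'][:,:,::-1])
E
```

```text
11.45 [ 0.4909 -0.1095  0.1476] [3.1411e+00 1.1000e-03 2.3372e+00] [ 3.76 -4.96  1.59] [-0.786 -0.859 -0.578] 0.0638 -1.0986 [  2.23 -28.99 -26.75   0.89   1.81  -0.55]
```

View pics/w3.png

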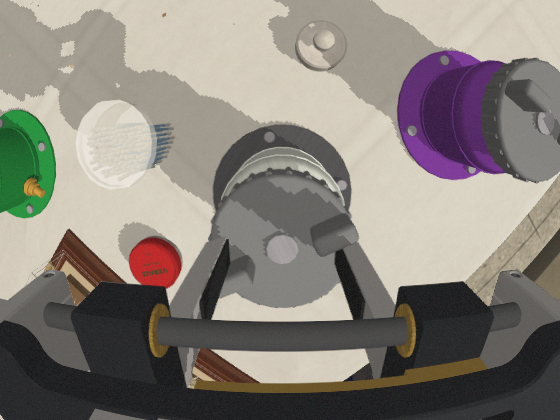

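The wings at (335,235) and (238,262) are hard against the fingers, and torque climbs steadily at about 0.12 Nm per 0.01 rad while the cap holds still. So this is the stop, at roughly 10 N load. I'll pause here, then ease the load slightly and come down towards the flat top.

move_arm(deltas=[0,0,0,0,0,0,-0.36,0,0,0,0,0,0,-0.36,0,0,0,0,0,0,-0.36,0,0,0,0,0,0,-0.36,0,0,0,0,0,0,-0.36,0,0,0,0,0,0,-0.36,0,0,0,0,0,0,-0.36,0,0,0,0,0,0,-0.36])

```text
time: 12.3
tool_pos: [0.4909, -0.1095, 0.1476]
ee_rot: [3.141, 0.001, 2.337]
wrist_force: [3.8, -3.9, 1.3]
width: 0.0637
finger_force: 7.5
```

```bash
python3 o.py
```

```text
12.3 [ 0.4909 -0.1095  0.1476] [3.1411e+00 1.1000e-03 2.3372e+00] [ 3.83 -3.89  1.3 ] [-0.743 -0.939 -0.51 ] 0.0637 -1.0986 [  2.23 -28.99 -26.75   0.89   1.81  -0.55]
```

move_arm(deltas=[0,0,0.02,0,0,0,-0.36,0,0,0.02,0,0,0.2,-0.36,0,0,0.02,0,0,0.4,-0.36,0,0,0.02,0,0,0.5,-0.36,0,0,0.02,0,0,0.6,-0.36,0,0,0.02,0,0,0.6,-0.36])

```text
time: 12.9
tool_pos: [0.4912, -0.1088, 0.1418]
ee_rot: [3.14, 0.001, 2.318]
wrist_force: [6.2, -1.6, 2.7]
width: 0.064
finger_force: 3.3
```

```bash
python3 o.py
```

```text
12.9 [ 0.4912 -0.1088  0.1418] [3.1398e+00 8.0000e-04 2.3183e+00] [ 6.18 -1.63  2.72] [-0.092 -1.196 -0.284] 0.064 -1.0791 [  0.16 -27.5  -24.97  -0.36   1.91  -0.22]
```

Now press about 8.5 mm in steps, watching the vertical force.

move_arm(deltas=[0,0,0,0,0,0.15,-0.36,0,0,0,0,0,0.3,-0.36,0,0,0,0,0,0.3,-0.36])

```text
time: 13.2
tool_pos: [0.4912, -0.1089, 0.1402]
ee_rot: [3.14, 0.002, 2.318]
wrist_force: [3.9, -1.0, 9.4]
width: 0.0642
finger_force: 6.2
```

```bash
python3 o.py
```

```text
13.2 [ 0.4912 -0.1089  0.1402] [3.1397e+00 1.7000e-03 2.3183e+00] [ 3.89 -1.01  9.37] [-0.025 -0.789 -0.288] 0.0642 -1.0792 [  0.04 -24.99 -23.41  -0.29   1.18  -0.21]
```

move_arm(deltas=[0,0,0,0,0,0.15,-0.36,0,0,0,0,0,0.3,-0.36,0,0,0,0,0,0.4,-0.36,0,0,0,0,0,0.4,-0.36])

```text
time: 13.6
tool_pos: [0.4912, -0.1089, 0.1364]
ee_rot: [3.14, 0.002, 2.319]
wrist_force: [2.9, -0.8, 10.4]
width: 0.0642
finger_force: 5.7
```

```bash
python3 o.py
```

```text
13.6 [ 0.4912 -0.1089  0.1364] [3.1398e+00 1.8000e-03 2.3189e+00] [ 2.91 -0.83 10.36] [-0.047 -0.663 -0.019] 0.0642 -1.0796 [ -0.15 -24.8  -23.21  -0.23   1.07  -0.04]
```

move_arm(deltas=[0,0,0,0,0,0.15,-0.36,0,0,0,0,0,0.3,-0.36,0,0,0,0,0,0.3,-0.36])

```text
time: 13.9
tool_pos: [0.4912, -0.1089, 0.1336]
ee_rot: [3.14, 0.002, 2.319]
wrist_force: [2.6, -0.3, 11.5]
width: 0.0638
finger_force: 6.2
```

```bash
python3 o.py
```

```text
13.9 [ 0.4912 -0.1089  0.1336] [3.1398e+00 1.9000e-03 2.3189e+00] [ 2.64 -0.34 11.54] [ 0.051 -0.585  0.015] 0.0638 -1.0796 [ -0.17 -24.05 -22.68  -0.21   0.87  -0.03]
```

move_arm(deltas=[0,0,0,0,0,0.1,-0.36,0,0,0,0,0,0.15,-0.36,0,0,0,0,0,0.15,-0.36])

```text
time: 14.2
tool_pos: [0.4912, -0.109, 0.1324]
ee_rot: [3.14, 0.002, 2.319]
wrist_force: [2.9, -0.7, 12.0]
width: 0.0638
finger_force: 6.5
```

```bash
python3 o.py
```

```text
14.2 [ 0.4912 -0.109   0.1324] [3.1397e+00 2.1000e-03 2.3189e+00] [ 2.93 -0.7  12.02] [-0.003 -0.56   0.01 ] 0.0638 -1.0796 [ -0.18 -23.77 -22.56  -0.21   0.75  -0.03]
```

move_arm(deltas=[0,0,0,0,0,0.1,-0.36,0,0,0,0,0,0.1,-0.36])

```text
time: 14.4
tool_pos: [0.4912, -0.1089, 0.1315]
ee_rot: [3.14, 0.002, 2.319]
wrist_force: [2.5, 0.8, 12.7]
width: 0.0639
finger_force: 6.7
```

```bash
python3 o.py
```

```text
14.4 [ 0.4912 -0.1089  0.1315] [3.1397e+00 2.2000e-03 2.3190e+00] [ 2.46  0.75 12.68] [ 0.046 -0.455  0.018] 0.0639 -1.0796 [ -0.19 -23.55 -22.39  -0.21   0.68  -0.03]
```

move_arm(deltas=[0,0,-0.01,0,0,0,-0.36,0,0,-0.02,0,0,0,-0.36,0,0,-0.03,0,0,0,-0.36,0,0,-0.03,0,0,0,-0.36])

```text
time: 14.8
tool_pos: [0.4912, -0.1089, 0.1315]
ee_rot: [3.14, 0.002, 2.349]
wrist_force: [1.7, -0.2, 12.6]
width: 0.064
finger_force: 6.6
```

```bash
python3 o.py
```

```text
14.8 [ 0.4912 -0.1089  0.1315] [3.1398e+00 2.1000e-03 2.3491e+00] [ 1.74 -0.16 12.61] [-0.023 -0.523 -0.01 ] 0.064 -1.1098 [ -0.21 -23.56 -22.44  -0.2    0.66  -0.03]
```

move_arm(deltas=[0,0,-0.02,0,0,0,-0.36,0,0,-0.04,0,0,0,-0.36,0,0,-0.06,0,0,0,-0.36,0,0,-0.06,0,0,0,-0.36])

```text
time: 15.2
tool_pos: [0.4912, -0.1089, 0.1316]
ee_rot: [3.14, 0.002, 2.409]
wrist_force: [1.9, 0.2, 12.6]
width: 0.0643
finger_force: 6.7
```

```bash
python3 o.py
```

```text
15.2 [ 0.4912 -0.1089  0.1316] [3.1400e+00 2.2000e-03 2.4094e+00] [ 1.9   0.17 12.65] [ 0.003 -0.423  0.038] 0.0643 -1.17 [ -0.24 -23.52 -22.46  -0.2    0.62  -0.04]
```

move_arm(deltas=[0,0,-0.05,0,0,0,-0.36,0,0,-0.1,0,0,0,-0.36,0,0,-0.15,0,0,0,-0.36,0,0,-0.2,0,0,0,-0.36,0,0,-0.25,0,0,0,-0.36,0,0,-0.3,0,0,0,-0.36,0,0,-0.35,0,0,0,-0.36,0,0,-0.35,0,0,0,-0.36])

```text
time: 16.0
tool_pos: [0.4909, -0.1089, 0.1315]
ee_rot: [3.141, 0.002, 2.76]
wrist_force: [1.2, 0.3, 11.9]
width: 0.0638
finger_force: 6.9
```

```bash
python3 o.py
```

```text
16.0 [ 0.4909 -0.1089  0.1315] [3.1411e+00 2.0000e-03 2.7599e+00] [ 1.22  0.27 11.93] [ 0.113 -0.274 -0.044] 0.0638 -1.5206 [ -0.17 -23.32 -22.57  -0.14   0.4   -0.15]
```

move_arm(deltas=[0,0,-0.05,0,0,0,-0.36,0,0,-0.1,0,0,0,-0.36,0,0,-0.15,0,0,0,-0.36,0,0,-0.2,0,0,0,-0.36,0,0,-0.24,0,0,0,-0.36,0,0,-0.24,0,0,0,-0.36])

```text
time: 16.6
tool_pos: [0.4907, -0.109, 0.1315]
ee_rot: [-3.141, 0.002, 3.0]
wrist_force: [0.2, -0.1, 11.9]
width: 0.064
finger_force: 6.9
```

```bash
python3 o.py; python3 - <<'E'
from h import *
s=robot.snapshot('wrist'); cv2.imwrite('pics/w4.png',s['image'][:,:,::-1])
E
```

```text
16.6 [ 0.4907 -0.109   0.1315] [-3.1415e+00  1.6000e-03  2.9997e+00] [ 0.22 -0.14 11.95] [ 0.018 -0.203  0.05 ] 0.064 -1.7604 [ -0.05 -23.26 -22.67  -0.07   0.28  -0.11]
```

View pics/w4.png

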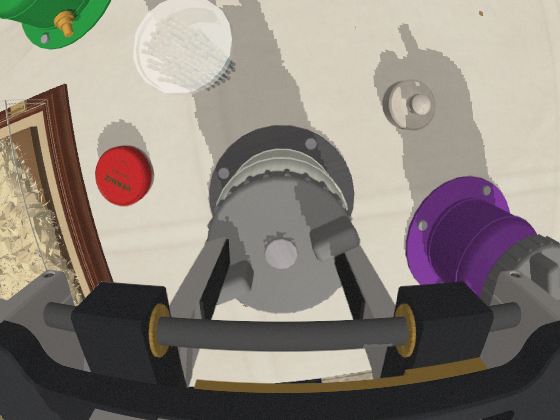

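The wings at (335,240) and (235,280) followed the fingers, so the cap is about 0.7 rad past the stop. Now I'll lift straight up and clear.

move_arm(deltas=[0,0,0,0,0,-0.5,-0.36,0,0,0,0,0,-1,-0.36,0,0,0,0,0,-1.5,-0.36,0,0,0,0,0,-2,-0.36,0,0,0,0,0,-2.5,-0.36,0,0,0,0,0,-3.5,-0.36,0,0,0,0,0,-5,-0.36,0,0,0,0,0,-7,-0.36])

```text
time: 17.45
tool_pos: [0.4887, -0.1087, 0.1982]
ee_rot: [3.141, -0.006, 2.998]
wrist_force: [-0.7, 0.0, 0.5]
width: 0.0638
finger_force: 0.0
```

move_arm(deltas=[0,0,0,0,0,-2,-0.36,0,0,0,0,0,-4,-0.36,0,0,0,0,0,-4,-0.36,0,0,0,0,0,-4,-0.36])

```text
time: 17.85
tool_pos: [0.4901, -0.1091, 0.2389]
ee_rot: [-3.142, -0.001, 2.998]
wrist_force: [0.3, -0.4, -1.1]
width: 0.0638
finger_force: 0.0
```

```bash
python3 o.py; python3 - <<'E'
from h import *
o=robot.get_obs(); s=robot.snapshot('wrist'); cv2.imwrite('pics/w5.png',s['image'][:,:,::-1])
P=wristworld(s,o['tool_pos'],o['ee_rot']); z=P[...,2]
rr=np.hypot(P[...,0]-.4903,P[...,1]+.109)
m=(s['depth']>0)&(rr<.044)&(z>.12)&(z<.2); h,b=np.histogram(z[m],np.arange(.12,.2,.004)); print(dict(zip(b.round(3),h)))
w=P[m&(z>.168)][:,:2]; ev,E=np.linalg.eigh(np.cov(w.T)); print(len(w),w.mean(0),np.degrees(np.arctan2(E[1,1],E[0,1])))
E
```

```text
17.85 [ 0.4901 -0.1091  0.2389] [-3.1416e+00 -9.0000e-04  2.9979e+00] [ 0.33 -0.41 -1.07] [ 0.017 -0.091 -0.029] 0.0638 -1.7591 [ 2.000e-02 -3.033e+01 -3.135e+01 -3.000e-02  9.000e-02 -0.000e+00]
{np.float64(0.12): np.int64(0), np.float64(0.124): np.int64(0), np.float64(0.128): np.int64(0), np.float64(0.132): np.int64(0), np.float64(0.136): np.int64(0), np.float64(0.14): np.int64(0), np.float64(0.144): np.int64(0), np.float64(0.148): np.int64(2993), np.float64(0.152): np.int64(3738), np.float64(0.156): np.int64(112), np.float64(0.16): np.int64(78), np.float64(0.164): np.int64(80), np.float64(0.168): np.int64(81), np.float64(0.172): np.int64(261), np.float64(0.176): np.int64(641), np.float64(0.18): np.int64(0), np.float64(0.184): np.int64(0), np.float64(0.188): np.int64(0), np.float64(0.192): np.int64(0), np.float64(0.196): np.int64(0)}
983 [ 0.48798075 -0.1079348 ] 110.87826834813913
```

View pics/w5.png

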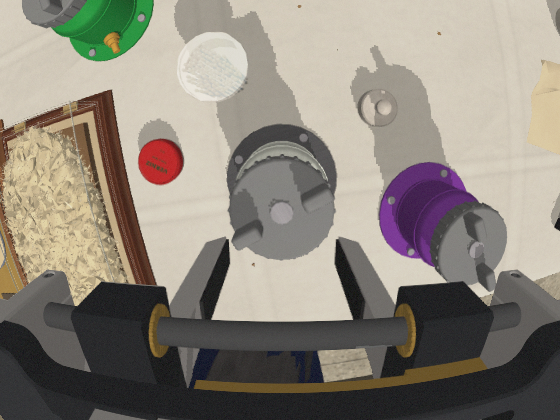

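The cap at (282,210) has sprung up: its flat top is now at 0.152 (was 0.141) and its wing tops at 0.177, and it has turned to about 1.7 rad. The fingers are clear and the bystanders are still in place.

```bash
python3 -c "
from bench import robot
print(robot.close_job())"
```

```text
the job is handed in; nothing more can be done
None
```

I opened the aluminium tank's cap as asked and handed the job in: I felt the first stop and paused there at about 10 N load. I then pressed the cap about 9 mm and turned it about 0.7 rad past the stop. It sprang up about 11 mm, released, with the gripper clear, the things round the tank left where they were, and about 18 s on the clock.

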